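# Find the cover that tips and push it open

## Robot

A 6-joint arm with a two-finger parallel gripper is mounted at the origin on the work surface. World frame = base frame: x ahead of the robot, y to its left, z up, the work surface at z = 0. Lengths are in m, angles in rad, forces in N, time in s.
With the tool pointing down it reaches from about 0.425 to 0.95 m from the base axis. Payload 3.5 kg.
Tool frame: the origin (TCP) lies midway between the tips of the shut fingers; the grasp point (between the pads) lies 19 mm behind it; z points along the fingers, y is the line along which they close (so a half turn about z gives the same grasp; the last joint's range is limited). The gripper opens to 85 mm and grips with 20 to 120 N. Pads are 22 mm wide; open, the fingers measure 114 mm over their backs; the gripper's body (76 mm by 85 mm) begins 54 mm behind the grasp point. The pads swing forward as they close: fully open they stand 13 mm farther back than shut.
Start: joints at [-1.386, 0.286, 1.577, -0, 1.279, -0.15], TCP at [0.222, -0.637, 0.231] pointing down, gripper open.
Joint ranges: [-2.77, 2.77], [-0.9, 2.22], [0.21, 2.48], [-1.53, 4.67], [0.24, 2.81], [-2.84, 2.84]. Speed limits (rad/s): [2.79, 2.79, 3.14, 3.14, 3.14, 3.14].

## Interface

Orientations are given as a rotation vector (axis times angle).
In Python, from plant import telemetry, vision, job gives the robot as it stands. The module is installed in compiled form; this text tells all that it offers.
- The arm moves only by the tool carry_out, never from a script. Its argument "plan" is a list that holds one entry, the list of rows, each a list of 5 numbers: the opening, from -1 (shut) to 1 (fully open), so that 0 is half open, then the shift along the tool's x, y, z in mm, then the turn about the tool's z in degrees. A call has exactly 10 rows; each row shifts and turns the commanded pose from where the row before left it, along the tool's axes as they then stand; what a row does not reach is not made up. A row lasts 1/12 s, in which the tool goes at most 41.7 mm and 7.16 degrees, less where a joint would pass 70% of its speed; a pose out of reach is approached as far as the arm can. A call with a gripper value outside its range is refused whole. The fingers move at their own pace and stop on an object; the grip force is fixed at half the most. Time passes only in rows, so rows that do not move let the fingers close, or fill a call up. It gives the time, the measured TCP pose, the force, the opening and the grip force at its end, in the units of the state.
- telemetry.get_state(): the state, without advancing time (a new reading comes with each control period).
- vision.camera(name): name is "scene" or "top" or "wrist"; returns the picture (384x512x3 uint8, red, green, blue); there is no depth.
- vision.camera_model(name): a dict with "intrinsics" (3x3 intrinsics, pixels), "position" and "orientation" of the camera in the world. Camera axes: x right, y up, looking along -z (the intrinsics and any distortion apply to the point x, -y, -z); pixel columns grow to the right and rows downward; lengths in m; the calibration is good to about 2 mm. A picture is of the moment at which its call begins: read the wrist's pose just before it. camera_model takes no time and is no camera call; for the wrist camera it gives the pose at the moment of the call.
- job.hand_in(): hands the job in; it is judged then, once.
The state is a dict: "clock": time; "q": joint angles; "joint_vel": joint speeds; "tau": joint torques, N m; "tcp_pos": TCP position; "tool_rot": TCP orientation; "ft_force": force on the tool from outside, world axes, zero at the start; "ft_torque": the same for the moment, N m; "width": opening from 0.0 (shut) to 1.0 (fully open); "gripper_force": force on a finger pad.
Only numpy, scipy, OpenCV 4.12 (cv2) and the standard library are available. Lean on these libraries where they do the work, as an engineer would, in place of code of your own. Each camera call takes 0.05 s, during which the arm holds its last target. There are 200 camera calls.

## Task

One of the four identical aluminium covers in the black housing has lost its support. Press gently on the yellow ribbed pads, one cover after another, until you find the cover that tips, then push that cover all the way open until it stands a little past upright. Leave the other covers shut and everything else where it is.

Things in the scene. Friction and masses are not known exactly. Their poses are not given: they have to be found in the camera images.
- housing: Fixed black housing, 200 (x) x 390 (y) x 80 mm tall; origin at the centre of its underside, x away from the robot, y left, z up. Four aluminium covers lie flush in its top at y = +138 (a), +46 (b), -46 (c), -138 (d) mm, in 119 x 74 mm openings. Behind them a flat ledge, x = +32 to +100 mm, bears two loose rings. Pressing with over 50 N damages it. Which cover tips is hidden and changes.
- cover_a (a joint): Angle of cover a about its axle, rad: 0 shut and flush; grows as its far (pad) end sinks and its near end rises and swings away from the robot; upright 1.57, stop 1.75 (fully open). A sound cover gives under 0.04. The unsupported one starts to tip at 2 to 4 N on its pad and stays where it is left. Below about 0.9 its near edge binds if pushed level: follow its arc.
- pad_a (a point): Middle of the yellow ribbed press pad (36 x 60 mm) on top of cover a, 80 mm above the table when shut. The cover is 115 (x) x 70 (y) x 6 mm; its axle runs along the housing's y, 30 mm nearer the robot than this point and 3 mm lower. The far end reaches 50 mm beyond the axle, the plain near end 65 mm to the robot's side. Axes as the housing's when shut; turns with the cover.
- cover_b (a joint): Angle of cover b about its axle, rad: 0 shut and flush; grows as its far (pad) end sinks and its near end rises and swings away from the robot; upright 1.57, stop 1.75 (fully open). A sound cover gives under 0.04. The unsupported one starts to tip at 2 to 4 N on its pad and stays where it is left. Below about 0.9 its near edge binds if pushed level: follow its arc.
- pad_b (a point): Middle of the yellow ribbed press pad (36 x 60 mm) on top of cover b, 80 mm above the table when shut. The cover is 115 (x) x 70 (y) x 6 mm; its axle runs along the housing's y, 30 mm nearer the robot than this point and 3 mm lower. The far end reaches 50 mm beyond the axle, the plain near end 65 mm to the robot's side. Axes as the housing's when shut; turns with the cover.
- cover_c (a joint): Angle of cover c about its axle, rad: 0 shut and flush; grows as its far (pad) end sinks and its near end rises and swings away from the robot; upright 1.57, stop 1.75 (fully open). A sound cover gives under 0.04. The unsupported one starts to tip at 2 to 4 N on its pad and stays where it is left. Below about 0.9 its near edge binds if pushed level: follow its arc.
- pad_c (a point): Middle of the yellow ribbed press pad (36 x 60 mm) on top of cover c, 80 mm above the table when shut. The cover is 115 (x) x 70 (y) x 6 mm; its axle runs along the housing's y, 30 mm nearer the robot than this point and 3 mm lower. The far end reaches 50 mm beyond the axle, the plain near end 65 mm to the robot's side. Axes as the housing's when shut; turns with the cover.
- cover_d (a joint): Angle of cover d about its axle, rad: 0 shut and flush; grows as its far (pad) end sinks and its near end rises and swings away from the robot; upright 1.57, stop 1.75 (fully open). A sound cover gives under 0.04. The unsupported one starts to tip at 2 to 4 N on its pad and stays where it is left. Below about 0.9 its near edge binds if pushed level: follow its arc.
- pad_d (a point): Middle of the yellow ribbed press pad (36 x 60 mm) on top of cover d, 80 mm above the table when shut. The cover is 115 (x) x 70 (y) x 6 mm; its axle runs along the housing's y, 30 mm nearer the robot than this point and 3 mm lower. The far end reaches 50 mm beyond the axle, the plain near end 65 mm to the robot's side. Axes as the housing's when shut; turns with the cover.
- collar_1: bright steel spindle spacer ring, 40 mm across, 22 mm tall, lying loose on the far ledge of the housing; origin at the centre of its underside
- collar_2: dark steel spacer ring, 40 mm across, 14 mm tall, lying loose on the far ledge of the housing; origin at the centre of its underside
- wrench: steel wrench about 180 mm long lying loose on the table to the right of the housing; origin at its underside
- wax: small jar with an orange cap, 68 mm across, 70 mm tall, right of the housing; origin at the centre of its underside
- mug: white mug, 80 mm across, 90 mm tall, left of the housing; origin at the centre of its underside
- offcut: loose pine offcut 140 x 60 x 35 mm, left of the housing; origin at the centre of its underside

How it is judged:
On the way, in this order (a step that is already met when the one before it is completed fails the run):
1. the unsupported cover tips under a press (value of joint any of cover_a, cover_b, cover_c, cover_d above 0.15 rad), for 0.1 s.
2. that cover is pushed fully open (value of joint any of cover_a, cover_b, cover_c, cover_d above 1.6 rad), for 0.2 s.
At the end, for the whole second after the job is handed in: One cover stands open by more than 1.6 rad (past upright) and is at rest; the other three are shut (below 0.08 rad); the rings, wrench, jar, mug and offcut are within 15 mm of where they were (((value of joint cover_a above 1.6 rad and value of joint each of cover_b, cover_c, cover_d below 0.08 rad) or (value of joint cover_b above 1.6 rad and value of joint each of cover_a, cover_c, cover_d below 0.08 rad) or (value of joint cover_c above 1.6 rad and value of joint each of cover_a, cover_b, cover_d below 0.08 rad) or (value of joint cover_d above 1.6 rad and value of joint each of cover_a, cover_b, cover_c below 0.08 rad)) and velocity of joint cover_a between -0.1 and 0.1 rad/s and velocity of joint cover_b between -0.1 and 0.1 rad/s and velocity of joint cover_c between -0.1 and 0.1 rad/s and velocity of joint cover_d between -0.1 and 0.1 rad/s and distance of each of collar_1, collar_2, wrench, wax, mug, offcut from where it was at the start of the episode below 0.015 m); the robot touches nothing.
It fails at once if the housing or a cover is pressed with more than 50 N (contact force between any of the fingers, the arm and housing above 50 N).
It fails at once if a loose thing is lifted, carried or knocked more than 15 mm from its place (distance of any of collar_1, collar_2, wrench, wax, mug, offcut from where it was at the start of the episode above 0.015 m).
It also fails if it takes over 58 s, if anything falls off the work surface, if the arm or the gripper's body presses on something with over 40 N, if the wrist force passes 120 N, or if a joint passes its speed limit or range.

## Working session

There is one attempt and no reset: what is moved stays moved. The work goes in short steps, Python scripts to look and compute and a tool call to move; the robot and the scene stay as the last step left them, time stands still between calls to the robot, and variables do not carry over. Pictures are saved under pics/ and viewed, at most 10 in all, crops included, and the job is handed in when it is done.

Besides the shell and the picture viewer there is one more tool, called after "Call:" as a command line: name --argument value ..., lists and objects as JSON in quotes. carry_out: Moves the arm, as the interface text tells. Its arguments: {"type":"object","properties":{"plan":{"type":"array"}},"required":["plan"]}

```bash
mkdir -p pics; cat > h.py <<'E'
import numpy as np, cv2
from scipy.spatial.transform import Rotation as R
from plant import telemetry, vision, job
def ray(m,u,v):
    K=np.array(m["intrinsics"]);d=np.linalg.inv(K)@[u,v,1];d=np.array([d[0],-d[1],-d[2]])
    o=np.array(m["orientation"]);M=R.from_rotvec(o).as_matrix() if o.shape==(3,) else (o if o.shape==(3,3) else R.from_quat(o).as_matrix())
    return np.array(m["position"]),M@d
def onplane(m,u,v,z):
    p,d=ray(m,u,v);return p+d*(z-p[2])/d[2]
def save(n,f):
    im=vision.camera(n);cv2.imwrite("pics/"+f,im[:,:,::-1]);return im
E
python3 - <<'E'
from h import *
s=telemetry.get_state();print({k:np.round(v,3) for k,v in s.items()})
a=save("top","t0.png");b=save("scene","s0.png")
cv2.imwrite("pics/both.png",cv2.resize(np.hstack([a,b])[:,:,::-1],(800,300)))
for n in("top","scene","wrist"):print(vision.camera_model(n))
m=vision.camera_model("top")
hsv=cv2.cvtColor(a,cv2.COLOR_RGB2HSV)
k=cv2.inRange(hsv,(20,110,90),(35,255,255))
n,l,st,c=cv2.connectedComponentsWithStats(k)
for i in range(1,n):
    if st[i,4]>60:print(st[i],c[i],onplane(m,*c[i],.08))
E
```

```text
{'clock': np.float64(0.0), 'q': array([-1.386,  0.287,  1.578, -0.   ,  1.279, -0.15 ]), 'joint_vel': array([ 0.001,  0.003, -0.   , -0.001, -0.001, -0.001]), 'tau': array([ 0.0000e+00, -4.0598e+01, -2.9263e+01, -0.0000e+00,  6.0000e-03,
       -0.0000e+00]), 'tcp_pos': array([ 0.222, -0.637,  0.23 ]), 'tool_rot': array([-3.095, -0.523,  0.   ]), 'ft_force': array([-0.093,  0.006,  0.349]), 'ft_torque': array([0.042, 0.012, 0.015]), 'gripper_force': np.float64(0.0), 'width': np.float64(1.003)}
{'intrinsics': array([[482.7525749 ,   0.        , 252.37433752],
       [  0.        , 482.7525749 , 190.18975847],
       [  0.        ,   0.        ,   1.        ]]), 'position': array([ 0.35798429, -0.00964895,  1.48319416]), 'orientation': array([ 0.11686172, -0.13340486, -1.54158509])}
{'intrinsics': array([[405.31188002,   0.        , 266.04839242],
       [  0.        , 405.31188002, 184.36808061],
       [  0.        ,   0.        ,   1.        ]]), 'position': array([1.24598053, 0.58417762, 0.70430191]), 'orientation': array([0.48455172, 1.08875331, 2.06613648])}
{'intrinsics': array([[338.76121394,   0.        , 261.15843929],
       [  0.        , 338.76121394, 191.32447592],
       [  0.        ,   0.        ,   1.        ]]), 'position': array([ 0.28782034, -0.61363372,  0.37249388]), 'orientation': array([-0.24413522,  0.17679047, -1.22718178])}
[197 167  21  14 217] [206.88018433 173.44239631] [0.63104864 0.11403104 0.08      ]
[227 173  21  15 221] [237.19004525 179.7239819 ] [0.61458585 0.02389573 0.08      ]
[258 179  21  15 221] [267.67873303 186.0678733 ] [ 0.5979936  -0.06653641  0.08      ]
[288 186  21  14 220] [298.4  192.45] [ 0.58134918 -0.15741766  0.08      ]
```

View pics/t0.png

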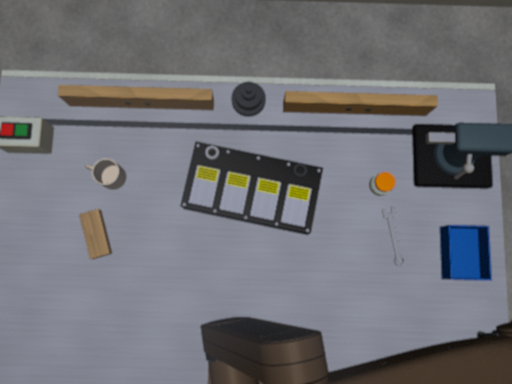

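View pics/s0.png

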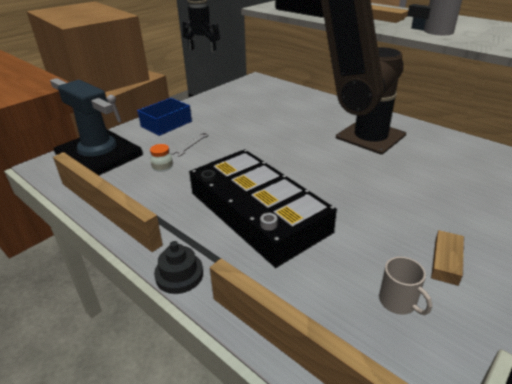

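The top view shows the housing at about (252,187) with four yellow pads, `a` on the left (207,173) through `d` on the right (298,192). Rings lie on the far ledge at (211,152) and (300,170). The housing's yaw is about -10.4°. I'll start with pad `d`, with the fingers shut.

Call:
carry_out --plan '[[[-1,33,-22,0,0],[-1,33,-22,0,0],[-1,33,-22,0,0],[-1,33,-22,0,0],[-1,33,-22,0,0],[-1,33,-22,0,0],[-1,33,-22,0,0],[-1,33,-22,0,0],[-1,33,-22,0,0],[-1,33,-22,0,0]]]'

```text
clock: 0.93
tcp_pos: [0.4618, -0.3193, 0.2309]
tool_rot: [-3.097, -0.523, 0.001]
ft_force: [1.5, -0.3, -0.9]
width: 0.001
gripper_force: 0.0
```

Call:
carry_out --plan '[[[-1,33,-22,0,0],[-1,33,-22,0,0],[-1,33,-22,0,0],[-1,33,-22,0,0],[-1,33,-22,0,0],[-1,0,0,20,5.9],[-1,0,0,20,5.9],[-1,0,0,20,5.9],[-1,0,0,10,5.9],[-1,0,0,0,5.9]]]'

```text
clock: 1.77
tcp_pos: [0.5786, -0.1618, 0.1568]
tool_rot: [-3.126, 0.289, 0.012]
ft_force: [-0.5, 0.5, 0.6]
width: 0.003
gripper_force: 0.0
```

```bash
cat >> h.py <<'E'
pads=dict(a=(.631,.114),b=(.6146,.0239),c=(.598,-.0665),d=(.5813,-.1574))
def to(x,y,z):
    s=telemetry.get_state();M=R.from_rotvec(s["tool_rot"]).as_matrix()
    return np.round(1000*M.T@(np.array([x,y,z])-s["tcp_pos"]),1)
def hx(p,dx,dy=0): # offset in housing axes
    a=np.radians(-10.4);return p[0]+dx*np.cos(a)-dy*np.sin(a),p[1]+dx*np.sin(a)+dy*np.cos(a)
def show():
    s=telemetry.get_state();M=R.from_rotvec(s["tool_rot"]).as_matrix()
    print(round(float(s["clock"]),2),np.round(s["tcp_pos"],4),"F",np.round(s["ft_force"],2),"yaw",np.degrees(np.arctan2(M[1,0],M[0,0])).round(1),"z",M[:,2].round(3),"w",s["width"])
E
python3 - <<'E'
from h import *
show()
s=telemetry.get_state()
print(to(*hx(pads['d'],.004),.09))
m=vision.camera_model("wrist");a=save("wrist","w1.png")
hsv=cv2.cvtColor(a,cv2.COLOR_RGB2HSV);k=cv2.inRange(hsv,(20,110,90),(35,255,255))
n,l,st,c=cv2.connectedComponentsWithStats(cv2.morphologyEx(k,cv2.MORPH_CLOSE,np.ones((9,9))))
for i in range(1,n):
    if st[i,4]>200:print(st[i],c[i].round(),onplane(m,*c[i],.08).round(4))
E
```

```text
1.77 [ 0.5786 -0.1618  0.1568] F [-0.46  0.45  0.63] yaw -10.6 z [-0.007  0.003 -1.   ] w 0.0032769698995945146
[ 6.4 -4.7 66.7]
[   0  175   31   49 1267] [ 13. 201.] [0.6087 0.005  0.08  ]
[  69  175   94   50 4315] [117. 199.] [ 0.5968 -0.0651  0.08  ]
[ 208  175   89   50 4354] [252. 199.] [ 0.5798 -0.1556  0.08  ]
```

View pics/w1.png

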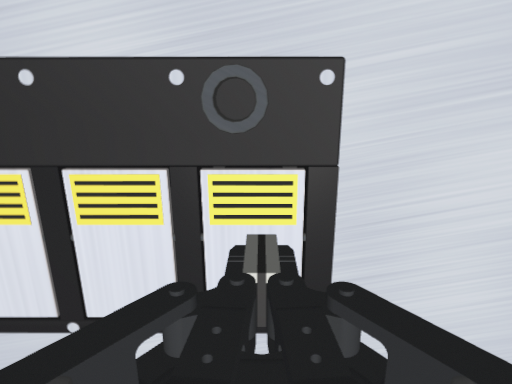

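The wrist view confirms pad `d` at (252,199) and agrees with the top view to about 2 mm. The dark ring is behind it at (234,98). I'll descend and press in small steps.

Call:
carry_out --plan '[[[-1,3,-2,30,0],[-1,3,-3,25,0],[-1,0,0,8,0],[-1,0,0,2,0],[-1,0,0,2,0],[-1,0,0,2,0],[-1,0,0,2,0],[-1,0,0,2,0],[-1,0,0,2,0],[-1,0,0,0,0]]]'

```text
clock: 2.65
tcp_pos: [0.5877, -0.1594, 0.0864]
tool_rot: [3.129, -0.282, 0.0]
ft_force: [0.5, 0.6, -0.6]
width: 0.001
gripper_force: 0.0
```

```bash
python3 -c "
from h import *
show()"
```

```text
2.65 [ 0.5877 -0.1594  0.0864] F [ 0.54  0.56 -0.62] yaw -10.3 z [ 0. -0. -1.] w 0.0012928566964260267
```

Call:
carry_out --plan '[[[-1,0,0,1,0],[-1,0,0,1,0],[-1,0,0,1,0],[-1,0,0,1,0],[-1,0,0,1,0],[-1,0,0,1,0],[-1,0,0,1,0],[-1,0,0,0,0],[-1,0,0,0,0],[-1,0,0,0,0]]]'

```text
clock: 3.48
tcp_pos: [0.5878, -0.1593, 0.0799]
tool_rot: [3.129, -0.282, -0.0]
ft_force: [-1.8, 1.0, 4.2]
width: 0.004
gripper_force: 2.2
```

Call:
carry_out --plan '[[[-1,0,0,0.5,0],[-1,0,0,0.5,0],[-1,0,0,0.5,0],[-1,0,0,0.5,0],[-1,0,0,0,0],[-1,0,0,0,0],[-1,0,0,0,0],[-1,0,0,0,0],[-1,0,0,0,0],[-1,0,0,0,0]]]'

```text
clock: 4.32
tcp_pos: [0.5878, -0.1593, 0.0798]
tool_rot: [-3.129, 0.282, 0.001]
ft_force: [-6.1, 2.2, 12.7]
width: -0.0
gripper_force: 6.3
```

Call:
carry_out --plan '[[[-1,0,0,-20,0],[-1,0,-31,0,0],[-1,0,-31,0,0],[-1,0,-30,0,0],[-1,0,0,12,0],[-1,0,0,2,0],[-1,0,0,2,0],[-1,0,0,1,0],[-1,0,0,1,0],[-1,0,0,1,0]]]'

```text
clock: 5.15
tcp_pos: [0.6039, -0.0694, 0.0798]
tool_rot: [-3.128, 0.285, 0.003]
ft_force: [-5.5, 4.2, 11.9]
width: -0.001
gripper_force: 6.0
```

Call:
carry_out --plan '[[[-1,0,0,1,0],[-1,0,0,0,0],[-1,0,0,0,0],[-1,0,0,0,0],[-1,0,0,0,0],[-1,0,0,0,0],[-1,0,0,0,0],[-1,0,0,0,0],[-1,0,0,0,0],[-1,0,0,0,0]]]'

```text
clock: 5.98
tcp_pos: [0.6039, -0.0694, 0.0797]
tool_rot: [-3.128, 0.285, 0.003]
ft_force: [-6.3, 3.5, 10.5]
width: 0.002
gripper_force: 5.7
```

`c` holds too. On to `b`.

Call:
carry_out --plan '[[[-1,0,0,-20,0],[-1,0,-31,0,0],[-1,0,-31,0,0],[-1,0,-30,0,0],[-1,0,0,12,0],[-1,0,0,2,0],[-1,0,0,2,0],[-1,0,0,2,0],[-1,0,0,1,0],[-1,0,0,1,0]]]'

```text
clock: 6.82
tcp_pos: [0.6202, 0.0206, 0.0797]
tool_rot: [-3.128, 0.286, 0.005]
ft_force: [-8.3, 2.5, 17.0]
width: -0.002
gripper_force: 7.8
```

Call:
carry_out --plan '[[[-1,0,0,0,0],[-1,0,0,0,0],[-1,0,0,0,0],[-1,0,0,0,0],[-1,0,0,0,0],[-1,0,0,0,0],[-1,0,0,0,0],[-1,0,0,0,0],[-1,0,0,0,0],[-1,0,0,0,0]]]'

```text
clock: 7.65
tcp_pos: [0.6202, 0.0206, 0.0798]
tool_rot: [-3.128, 0.286, 0.004]
ft_force: [-5.8, 1.7, 11.4]
width: -0.003
gripper_force: 5.5
```

Call:
carry_out --plan '[[[-1,0,0,-20,0],[-1,0,-31,0,0],[-1,0,-31,0,0],[-1,0,-30,0,0],[-1,0,0,12,0],[-1,0,0,2,0],[-1,0,0,2,0],[-1,0,0,2,0],[-1,0,0,1,0],[-1,0,0,1,0]]]'

```text
clock: 8.48
tcp_pos: [0.6372, 0.1109, 0.0776]
tool_rot: [3.128, -0.284, -0.0]
ft_force: [-1.6, -0.5, 1.7]
width: -0.004
gripper_force: 1.0
```

Call:
carry_out --plan '[[[-1,0,0,0,0],[-1,0,0,0,0],[-1,0,0,0,0],[-1,0,0,0,0],[-1,0,0,0,0],[-1,0,0,0,0],[-1,0,0,0,0],[-1,0,0,0,0],[-1,0,0,0,0],[-1,0,0,0,0]]]'

```text
clock: 9.32
tcp_pos: [0.6374, 0.1122, 0.0775]
tool_rot: [3.129, -0.282, 0.001]
ft_force: [-0.4, -0.4, 1.2]
width: -0.002
gripper_force: 0.6
```

```bash
python3 -c "
from h import *
show();print(to(*hx(pads['a'],.005),.08))"
```

```text
9.32 [0.6374 0.1122 0.0775] F [-0.41 -0.44  1.23] yaw -10.3 z [ 0.001 -0.    -1.   ] w -0.0015300102882321804
[-1.6 -0.6 -2.5]
```

Cover `a` tips: the tool sank below flush at only 1–2 N. I'll press it further down.

Call:
carry_out --plan '[[[-1,0,0,3,0],[-1,0,0,3,0],[-1,0,0,3,0],[-1,-1,0,3,0],[-1,-1,0,3,0],[-1,-1,0,3,0],[-1,-1,0,3,0],[-1,0,0,2,0],[-1,0,0,0,0],[-1,0,0,0,0]]]'

```text
clock: 10.15
tcp_pos: [0.6329, 0.1129, 0.0537]
tool_rot: [3.129, -0.283, -0.001]
ft_force: [0.1, -0.2, -0.3]
width: -0.002
gripper_force: 0.2
```

Call:
carry_out --plan '[[[-1,0,0,2,0],[-1,0,0,2,0],[-1,0,0,2,0],[-1,0,0,2,0],[-1,0,0,0,0],[-1,0,0,0,0],[-1,0,0,0,0],[-1,0,0,0,0],[-1,0,0,0,0],[-1,0,0,0,0]]]'

```text
clock: 10.98
tcp_pos: [0.6329, 0.1129, 0.0461]
tool_rot: [3.129, -0.282, -0.001]
ft_force: [-0.2, -0.2, 0.1]
width: -0.001
gripper_force: 0.2
```

```bash
python3 -c "
from h import *
show();print(to(*hx(pads['a'],0),.08));a=save('scene','s1.png');cv2.imwrite('pics/s1c.png',cv2.resize(a[120:280,170:370,::-1],None,fx=3.5,fy=3.5))"
```

```text
10.98 [0.6329 0.1129 0.0461] F [-0.19 -0.19  0.09] yaw -10.3 z [-0.001 -0.    -1.   ] w -0.0007918628090024211
[ -2.1  -0.7 -33.9]
```

View pics/s1c.png

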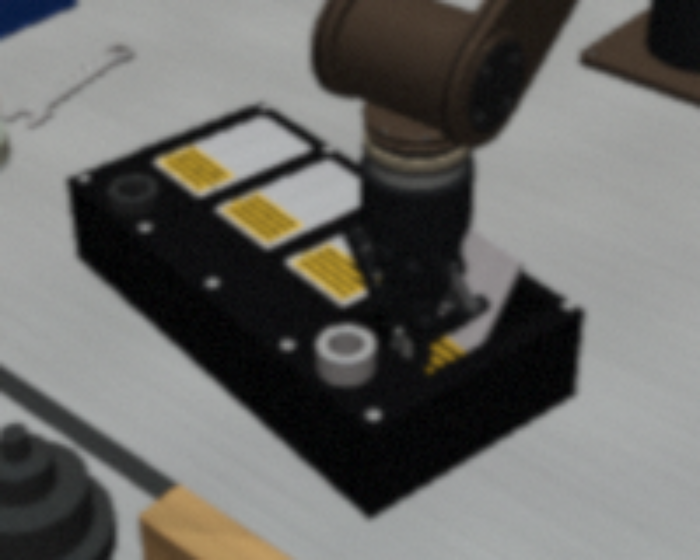

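Cover `a` is tipped to around 1 rad, with its near end raised at about (490,260), and the bright ring is untouched. I'll press a bit deeper, then lift out and go round to the near side.

Call:
carry_out --plan '[[[-1,-1,0,1,0],[-1,-1,0,2,0],[-1,-1,0,1,0],[-1,-1,0,1,0],[-1,0,0,0,0],[-1,2,0,-5,0],[-1,2,0,-15,0],[-1,0,0,-35,0],[-1,0,0,-40,0],[-1,0,0,-40,0]]]'

```text
clock: 11.87
tcp_pos: [0.6319, 0.1129, 0.1764]
tool_rot: [3.128, -0.283, -0.006]
ft_force: [0.1, -0.1, 0.1]
width: 0.001
gripper_force: 0.0
```

Call:
carry_out --plan '[[[-1,-10,0,-5,0],[-1,-30,0,0,0],[-1,-30,0,0,0],[-1,-30,0,0,0],[-1,-20,0,0,0],[-1,0,0,0,0],[-1,0,0,0,0],[-1,0,0,0,0],[-1,0,0,0,0],[-1,0,0,0,0]]]'

```text
clock: 12.7
tcp_pos: [0.516, 0.1341, 0.1814]
tool_rot: [-3.129, 0.283, -0.0]
ft_force: [-0.6, 0.6, 0.1]
width: 0.006
gripper_force: 0.0
```

```bash
python3 -c "
from h import *
show();print(to(*hx(pads['a'],-.12),.115));a=save('scene','s2.png');b=save('wrist','w2.png')
cv2.imwrite('pics/s2c.png',np.hstack([cv2.resize(a[120:280,190:350,::-1],(384,384)),cv2.resize(b[:,64:448,::-1],(384,384))]))"
```

```text
12.7 [0.516  0.1341 0.1814] F [-0.63  0.6   0.08] yaw -10.4 z [ 0. -0. -1.] w 0.005704708249000096
[-3.3 -0.9 66.4]
```

View pics/s2c.png

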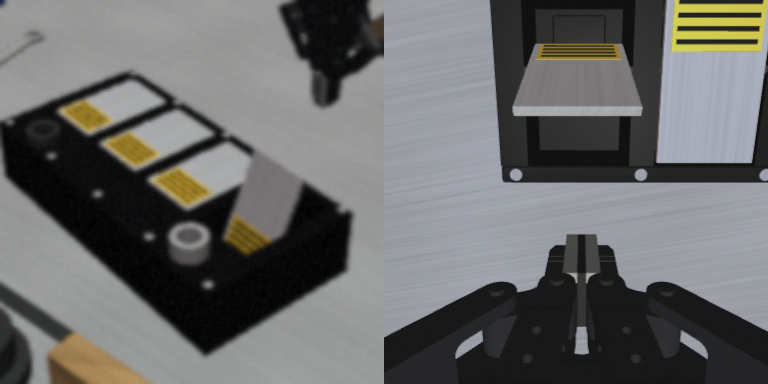

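The cover stands tilted at about 1 rad, and the tool is now on its near side with clear space ahead. I'll descend and push.

Call:
carry_out --plan '[[[-1,0,0,33,0],[-1,0,0,33,0],[-1,15,0,0,0],[-1,12,0,0,0],[-1,5,0,0,0],[-1,5,0,0,0],[-1,5,0,0,0],[-1,5,0,0,0],[-1,5,0,0,0],[-1,5,0,0,0]]]'

```text
clock: 13.63
tcp_pos: [0.5713, 0.1243, 0.1157]
tool_rot: [-3.129, 0.282, 0.001]
ft_force: [-1.2, 0.5, 1.2]
width: -0.001
gripper_force: 0.7
```

Call:
carry_out --plan '[[[-1,4,0,0,0],[-1,4,0,0,0],[-1,3,0,0,0],[-1,2,0,0,0],[-1,2,0,0,0],[-1,1,0,0,0],[-1,0,0,0,0],[-1,0,0,0,0],[-1,0,0,0,0],[-1,0,0,0,0]]]'

```text
clock: 14.47
tcp_pos: [0.5869, 0.1213, 0.1153]
tool_rot: [3.129, -0.282, 0.0]
ft_force: [-0.4, -0.1, -0.3]
width: -0.0
gripper_force: 0.0
```

```bash
python3 -c "
from h import *
show();print(to(*hx(pads['a'],-.03),.115))"
```

```text
14.47 [0.5869 0.1213 0.1153] F [-0.36 -0.1  -0.34] yaw -10.3 z [ 0. -0. -1.] w -0.00048706814606756793
[14.7 -0.7  0.3]
```

Call:
carry_out --plan '[[[-1,2,0,0,0],[-1,2,0,0,0],[-1,2,0,0,0],[-1,1,0,0,0],[-1,1,0,0,0],[-1,0,0,0,0],[-1,0,0,0,0],[-1,0,0,0,0],[-1,0,0,0,0],[-1,0,0,0,0]]]'

```text
clock: 15.3
tcp_pos: [0.5948, 0.1199, 0.1153]
tool_rot: [3.129, -0.283, 0.0]
ft_force: [-0.9, -0.2, -2.0]
width: -0.002
gripper_force: 0.3
```

Call:
carry_out --plan '[[[-1,1,0,0,0],[-1,1,0,0,0],[-1,1,0,0,0],[-1,0,0,0,0],[-1,0,0,0,0],[-1,0,0,0,0],[-1,0,0,0,0],[-1,0,0,0,0],[-1,0,0,0,0],[-1,0,0,0,0]]]'

```text
clock: 16.13
tcp_pos: [0.5952, 0.1198, 0.1152]
tool_rot: [3.129, -0.282, -0.012]
ft_force: [-8.3, 0.9, 4.6]
width: -0.003
gripper_force: 4.7
```

The force rises with no further motion, so the cover is at its stop. I'll back off, raise the tool and check.

Call:
carry_out --plan '[[[-1,-4,0,0,0],[-1,-10,0,0,0],[-1,-25,0,0,0],[-1,-30,0,0,0],[-1,-20,0,0,0],[-1,0,0,-30,0],[-1,0,0,-30,0],[-1,0,0,0,0],[-1,0,0,0,0],[-1,0,0,0,0]]]'

```text
clock: 16.97
tcp_pos: [0.5101, 0.1353, 0.1753]
tool_rot: [-3.129, 0.282, -0.002]
ft_force: [0.8, 0.9, -0.1]
width: -0.001
gripper_force: 0.0
```

```bash
python3 -c "
from h import *
show();a=save('scene','s3.png');b=save('wrist','w3.png')
cv2.imwrite('pics/s3c.png',np.hstack([cv2.resize(a[120:280,190:350,::-1],(384,384)),cv2.resize(b[:,64:448,::-1],(384,384))]))"
```

```text
16.97 [0.5101 0.1353 0.1753] F [ 0.75  0.89 -0.13] yaw -10.3 z [ 0.001 -0.    -1.   ] w -0.0013174099542619024
```

View pics/s3c.png

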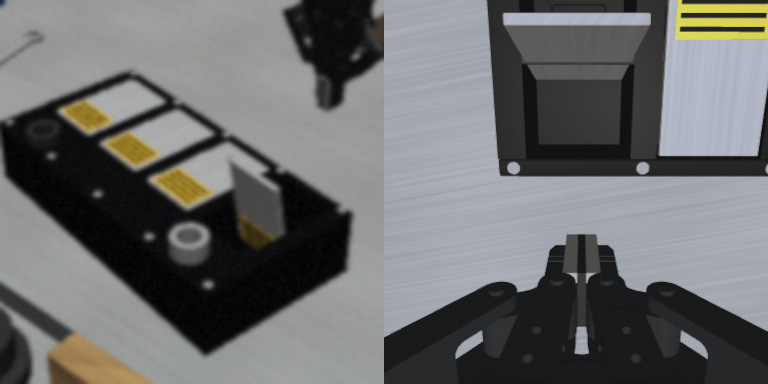

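Cover `a` stands upright with the other covers shut and the ring in place. A quick ray check on its top edge, at wrist pixel (256,26), will confirm the angle.

```bash
python3 -c "
from h import *
p=onplane(vision.camera_model('wrist'),256,26,.141);ax=hx(pads['a'],-.03);a=np.radians(-10.4)
print('edge x rel axle',(p[0]-ax[0])*np.cos(a)+(p[1]-ax[1])*np.sin(a))"
```

```text
edge x rel axle 0.006674155461321667
```

```bash
python3 -c "
from h import *
print(job.hand_in())"
```

```text
the job is handed in; nothing more can be done
None
```

Cover `a` was the one without support. It now stands open at about 1.72 rad by camera measurement; the other three held when pressed and stay shut, nothing else appeared disturbed, and I handed the job in with the arm clear (no verdict came back).

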